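# Clamp a circuit board in its holder

## Robot

A 6-joint arm with a two-finger parallel gripper is mounted at the origin on the work surface. World frame = base frame: x ahead of the robot, y to its left, z up, the work surface at z = 0. Lengths are in mm, angles in rad, forces in N, time in s.
With the tool pointing down it reaches from about 350 to 975 mm from the base axis. Payload 7.1 kg.
Tool frame: the origin (TCP) lies between the finger pads; the fingertips stand 11 mm ahead of it and the grasp point (between the pads) lies 8 mm behind it; z points along the fingers, y is the line along which they close (so a half turn about z gives the same grasp; the last joint's range is limited). The gripper opens to 88 mm and grips with 3 to 60 N. Pads are 20 mm wide; open, the fingers measure 115 mm over their backs; the gripper's body (75 mm by 178 mm) begins 61 mm behind the grasp point.
Start: joints at [-1.255, 0.423, 1.63, -0, 1.089, -0.019], TCP at [205.38, -590.275, 233.675] pointing down, gripper open.
Joint ranges: [-3, 3], [-0.9, 2.11], [0.09, 2.58], [-1.31, 4.45], [0.11, 2.69], [-2.54, 2.54]. Speed limits (rad/s): [2.39, 2.39, 3.01, 3.14, 3.14, 3.14].

## Interface

Orientations are given as a unit quaternion [x, y, z, w].
In Python, from workcell import robot, viewer gives the robot as it stands. The module is installed in compiled form; this text tells all that it offers.
- The arm moves only by the tool step_arm, never from a script. Its arguments are lists of equal length, an entry for each row: "translation": the shift along the tool's x, y, z in units of 30 mm (1.0 is 30 mm), a list of three; "twist": the turn about the tool's z in degrees; "grip": the finger opening in mm, from 0 to 87.8. A call has 1 to 10 rows; each row is the pose to reach, as a shift and turn from the pose commanded when the call began, along the tool's axes at that moment; what a row does not reach only later rows make up. A row lasts 1/12 s, in which the tool goes at most 41.7 mm and 7.16 degrees, less where a joint would pass 70% of its speed; a pose out of reach is approached as far as the arm can. A call with a gripper value outside its range is refused whole. The fingers move at their own pace and stop on an object; "newtons" is the grip in N (left out, the last holds). Time passes only in rows, so rows that repeat a pose let the fingers close. It gives the time, the measured TCP pose, the force, the opening and the grip force at its end, in the units of the state.
- robot.read_state(): the state, without advancing time (a new reading comes with each control period).
- viewer.capture(name): name is "side" or "top" or "wrist"; returns the picture (420x560x3 uint8, blue, green, red); there is no depth.
- viewer.calibration(name): a dict with "fx", "fy", "cx", "cy" (pixels), "position" and "rotation" of the camera in the world. Camera axes: x right, y up, looking along -z (the intrinsics and any distortion apply to the point x, -y, -z); pixel columns grow to the right and rows downward; lengths in mm; the calibration is good to about 2 mm. A picture is of the moment at which its call begins: read the wrist's pose just before it. calibration takes no time and is no camera call; for the wrist camera it gives the pose at the moment of the call.
- robot.close_job(): hands the job in; it is judged then, once.
The state is a dict: "time_s": time; "qpos": joint angles; "qd": joint speeds; "tau": joint torques, N m; "position": TCP position; "eef_rot": TCP orientation; "force": force on the tool from outside, world axes, zero at the start; "ft_torque": the same for the moment, N m; "width": finger opening in mm; "grip_force": force on a finger pad.
Only numpy, scipy, OpenCV 4.12 (cv2) and the standard library are available. Lean on these libraries where they do the work, as an engineer would, in place of code of your own. Each camera call takes 0.05 s, during which the arm holds its last target. There are 200 camera calls.

## Task

Clamp the circuit board in its holder: with the outside of a finger, push the blue strap round over the board until it meets its stop, and only then push the red cam lever fully down. Only push, take nothing between the fingers and lift nothing; keep the hand off the circuit board, leave the things around the holder where they are, and finish with the hand clear.

Things in the scene. Friction and masses are not known exactly. Their poses are not given: they have to be found in the camera images.
- fixture: Board holder: aluminium base 160 (x) by 240 (y) by 12 mm screwed to the bench; origin under its centre, z up. Black nest in the middle, bed 20 mm, rims up to 28 mm above the bench. Steel strap pivot post at x 0, y +75 mm. Grey cam post at x -18 to 18, y -104 to -88 mm, 106 mm high; strap stop block beside it at x 12 to 21, y -90 to -76 mm, 64 mm high.
- strap (a joint): Blue clamp strap, a bar that turns level about an upright axis. Value: opening angle in rad. 0 = against its stop, across the board, end under the cam, pointing along the holder's -y; at angle a it points along (-sin a, -cos a) in the holder's x, y. Range 0 to 1.4, starts 0.8 to 1.25. Stiff: about 1.5 N at 80 mm from the axis moves it; it stays where left.
- strap_pivot (a point): On the strap's turning axis, at its top face, 66 mm above the bench. The strap is 20 mm wide, 14 mm thick (underside 52 mm above the bench). A steel nut 24 mm across stands over the pivot, up to 74 mm. A rubber foot 16 mm across hangs under the strap 75 mm from the axis, down to 26 mm.
- strap_end (a point): Middle of the strap's free end, on its top face, 159 mm from the axis.
- cam_lever (a joint): Red cam lever, turning about a level axis along the holder's y. Value: angle in rad by which it is raised; 0 = fully down, level, pointing along the holder's +x; raised, it leans up and out over +x. Range 0 to 1.2, starts 0.7 to 1.0. Stiff: about 4 N square to the bar at 60 mm from the hinge moves it; it stays where left.
- lever_hinge (a point): Hinge of the cam lever, in the middle of its thickness and width, at holder x 0, y -75 mm, 88 mm above the bench. The lever is a bar 16 mm wide, 8 mm thick, reaching 86 mm from here; its first 17 mm lie in the round steel cam.
- lever_end (a point): Middle of the free end of the lever, on its upper face, 86 mm from the hinge.
- board: Green circuit board 122 (x) by 90 (y) by 2.4 mm with small parts up to 13 mm high, lying loose in the nest, its underside 20 mm above the bench; origin under its centre. Not to be touched.
- spool: Solder spool, yellow flanges 54 mm in diameter, 40 mm high, loose on the bench; origin under its centre. Leave alone.
- flux_jar: Small jar 48 mm in diameter, 42 mm high, loose on the bench; origin under its centre. Leave alone.
- part_case: Orange part case 45 by 70 by 22 mm, loose on the bench; origin under its centre. Leave alone.
- multimeter: Blue multimeter 150 by 76 by 34 mm lying on its back; origin under its centre. Leave alone.

How it is judged (in metres and radians):
On the way, in this order (a step that is already met when the one before it is completed fails the run):
1. the strap is swung over the board, against its stop, the cam lever still raised (value of joint strap below 0.06 rad and value of joint cam_lever above 0.4 rad), for 0.2 s.
2. the cam lever is pushed fully down with the strap home (value of joint cam_lever below 0.09 rad and value of joint strap below 0.06 rad), for 0.2 s.
At the end, for the whole second after the job is handed in: The strap is within 0.06 rad of its stop, the cam lever within 0.09 rad of fully down, the board at rest within 6 mm of where it lay in its nest, the four bystanders at rest within 20 mm of where they stood (all of step 2 and linear speed of each of board, spool, flux_jar, part_case, multimeter below 0.02 m/s and distance of board from where it was at the start of the episode below 0.006 m and distance of each of spool, flux_jar, part_case, multimeter from where it was at the start of the episode below 0.02 m); the robot touches nothing.
It fails at once if the cam lever is lowered (below 0.4 rad) while the strap is not over the board (above 0.1 rad) (value of joint cam_lever below 0.4 rad and value of joint strap above 0.1 rad).
It fails at once if the hand presses on the circuit board (over 1 N) (contact force between any of the arm, the fingers and board above 1 N).
It fails at once if the circuit board leaves its place in the nest (6 mm) (distance of board from where it was at the start of the episode above 0.006 m).
It fails at once if a thing beside the holder is moved, lifted or carried (20 mm) or tipped (distance of any of spool, flux_jar, part_case, multimeter from where it was at the start of the episode above 0.02 m or angle between any of spool, flux_jar, part_case, multimeter's own z axis and vertical above 0.4 rad).
It fails at once if the strap or the lever is taken between the fingers ((x of the grasp point in the frame of strap_pivot between -0.008 and 0.008 m and y of the grasp point in the frame of strap_pivot between -0.165 and -0.01 m and z of the grasp point in the frame of strap_pivot between -0.018 and 0.01 m) or (y of the grasp point in the frame of lever_hinge between -0.008 and 0.008 m and x of the grasp point in the frame of lever_hinge between 0.02 and 0.09 m and z of the grasp point in the frame of lever_hinge between -0.01 and 0.01 m)).
It also fails if it takes over 45 s, if anything falls off the work surface, if the arm or the gripper's body presses on something with over 40 N, if the wrist force passes 120 N, or if a joint passes its speed limit or range.

## Working session

There is one attempt and no reset: what is moved stays moved. The work goes in short steps, Python scripts to look and compute and a tool call to move; the robot and the scene stay as the last step left them, time stands still between calls to the robot, and variables do not carry over. Pictures are saved under pics/ and viewed, at most 10 in all, crops included, and the job is handed in when it is done.

Besides the shell and the picture viewer there is one more tool, called after ">>>" by a JSON object that holds its "fn" and its "kwargs". step_arm: Moves the arm, as the interface text tells. Its arguments: {"type":"object","properties":{"translation":{"type":"array","items":{"type":"array","items":{"type":"number"}}},"twist":{"type":"array","items":{"type":"number"}},"grip":{"type":"array","items":{"type":"number"}},"newtons":{"type":"number"}},"required":["translation","twist","grip"]}

```bash
mkdir -p pics
python3 - <<'E'
from workcell import robot, viewer
import cv2,json,numpy as np
s=robot.read_state();print(s)
for n in("top","side"):
    cv2.imwrite(f"pics/{n}0.png",viewer.capture(n));print(n,viewer.calibration(n))
E
```

```text
{'time_s': 0.0, 'qpos': array([-1.25500907e+00,  4.23815001e-01,  1.63069650e+00,  4.49952071e-05,
        1.08859764e+00, -1.90050222e-02]), 'qd': array([-0.00172943,  0.0001812 , -0.00075647,  0.00203663, -0.00012953,
       -0.00071898]), 'tau': array([-1.33105594e-03, -5.44643068e+01, -2.73669040e+01,  6.42904197e-02,
        2.28096207e-02, -1.36533508e-04]), 'position': array([ 205.22184845, -589.77100973,  232.91526469]), 'eef_rot': array([ 9.86023410e-01,  1.66605101e-01, -9.23990128e-05, -7.52858908e-04]), 'force': array([ 0.09669794,  0.91859014, -0.12140805]), 'ft_torque': array([-0.04029606,  0.03333707,  0.08576524]), 'grip_force': 0.0, 'width': 87.6797525200505}
top {'fx': 520.7626092448108, 'fy': 520.7626092448108, 'cx': 281.9948982449567, 'cy': 205.92112811057657, 'position': array([ 360.19896341, -104.63525088, 1383.24921574]), 'rotation': array([-0.06459528,  0.04473953,  0.71602094, -0.69364244])}
side {'fx': 401.8308029031328, 'fy': 401.8308029031328, 'cx': 270.9085119616335, 'cy': 213.05445150815, 'position': array([ 393.27299087, -858.375951  ,  573.6095464 ]), 'rotation': array([ 0.47509349, -0.05523062, -0.1162735 ,  0.87046897])}
```

View pics/top0.png

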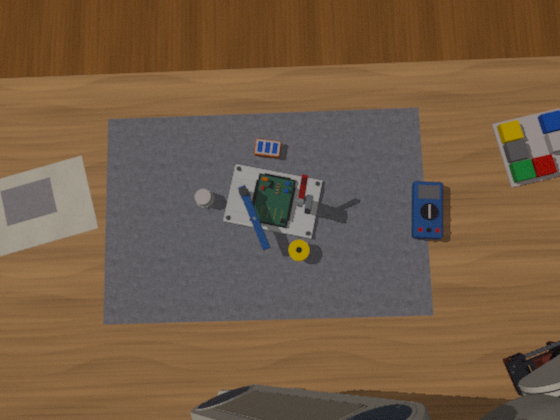

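View pics/side0.png

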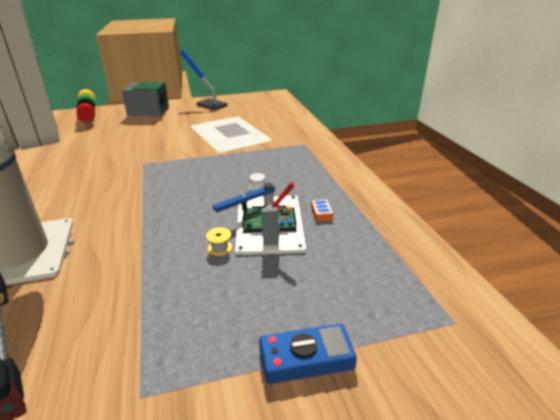

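The top view shows the holder at about (273,200) with pivot (243,190), strap end (265,247), red lever (303,187), spool (299,250), jar (204,198) and case (268,149). The side view shows the lever raised and the strap open towards the robot.

```bash
cat > h.py <<'E'
from workcell import robot, viewer
import cv2,numpy as np
from scipy.spatial.transform import Rotation as R
def ray(c,u,v,z):
    d=R.from_quat(c["rotation"]).apply([(u-c["cx"])/c["fx"],-(v-c["cy"])/c["fy"],-1]);p=np.array(c["position"])
    return p+d*(z-p[2])/d[2]
def proj(c,P):
    q=R.from_quat(c["rotation"]).inv().apply(np.array(P)-c["position"]);return c["cx"]-c["fx"]*q[0]/q[2],c["cy"]+c["fy"]*q[1]/q[2]
E
python3 - <<'E'
from h import *
im=cv2.imread("pics/top0.png");c=viewer.calibration("top")
hsv=cv2.cvtColor(im,cv2.COLOR_BGR2HSV);H,S,V=cv2.split(hsv)
roi=np.zeros(H.shape,np.uint8);roi[130:275,190:350]=1
def m(x):return (x.astype(np.uint8)&roi)
def big(x):
    cs,_=cv2.findContours(x,cv2.RETR_EXTERNAL,2);return max(cs,key=cv2.contourArea)
w=m((V>130)&(S<50)); w[:, :220]=0
pts=cv2.findNonZero(w); hull=cv2.convexHull(big(cv2.morphologyEx(w,cv2.MORPH_CLOSE,np.ones((9,9)))))
r=cv2.minAreaRect(hull);b=cv2.boxPoints(r);print("base",r,b.round(1).tolist())
W=np.array([ray(c,u,v,12)[:2] for u,v in b]);print(W.round(1).tolist(),W.mean(0),[np.linalg.norm(W[i]-W[i-1]) for i in range(4)])
for n,x,z in(("strap",(H>100)&(H<125)&(S>120)&(V>60),66),("lever",((H<6)|(H>174))&(S>140)&(V>70),110),("spool",(H>22)&(H<32)&(S>150)&(V>120),40)):
    k=big(m(x));r=cv2.minAreaRect(k);bb=cv2.boxPoints(r);print(n,cv2.contourArea(k),bb.round(1).tolist(),[ray(c,u,v,z)[:2].round(1).tolist() for u,v in bb])
for n,u,v,z in(("jar",204,198,40),("case",268,149,22)):print(n,ray(c,u,v,z))
cv2.imwrite("pics/topc.png",cv2.resize(im[130:275,190:350],None,fx=5,fy=5,interpolation=cv2.INTER_CUBIC)[:600])
si=cv2.imread("pics/side0.png");cv2.imwrite("pics/sidec.png",cv2.resize(si[160:265,190:350],None,fx=5,fy=5,interpolation=cv2.INTER_CUBIC))
E
```

```text
base ((272.1283874511719, 200.17001342773438), (89.31029510498047, 58.3050537109375), 10.954063415527344) [[222.6999969482422, 220.3000030517578], [233.8000030517578, 163.10000610351562], [321.5, 180.0], [310.3999938964844, 237.3000030517578]]
[[541.4, 89.8], [696.7, 57.8], [641.4, -177.1], [488.6, -141.7]] [592.02282176 -42.80495913] [np.float64(237.4226951805674), np.float64(158.512083248381), np.float64(241.38954245439166), np.float64(156.84225923864867)]
strap 345.0 [[241.0, 196.39999389648438], [248.1999969482422, 193.5], [269.5, 246.8000030517578], [262.29998779296875, 249.6999969482422]] [[594.7, 34.3], [601.6, 15.5], [462.7, -35.9], [456.0, -17.4]]
lever 95.5 [[298.0, 197.3000030517578], [302.0, 174.5], [307.29998779296875, 175.39999389648438], [303.29998779296875, 198.1999969482422]] [[579.7, -112.0], [637.2, -124.1], [634.3, -137.0], [577.0, -125.0]]
spool 324.0 [[288.0, 240.0], [309.0, 240.0], [309.0, 260.0], [288.0, 260.0]] [[480.8, -82.8], [479.1, -137.0], [427.7, -135.1], [429.3, -81.2]]
jar [598.49728355 134.58956052  40.        ]
case [729.68881614 -36.28399509  22.        ]
```

View pics/topc.png

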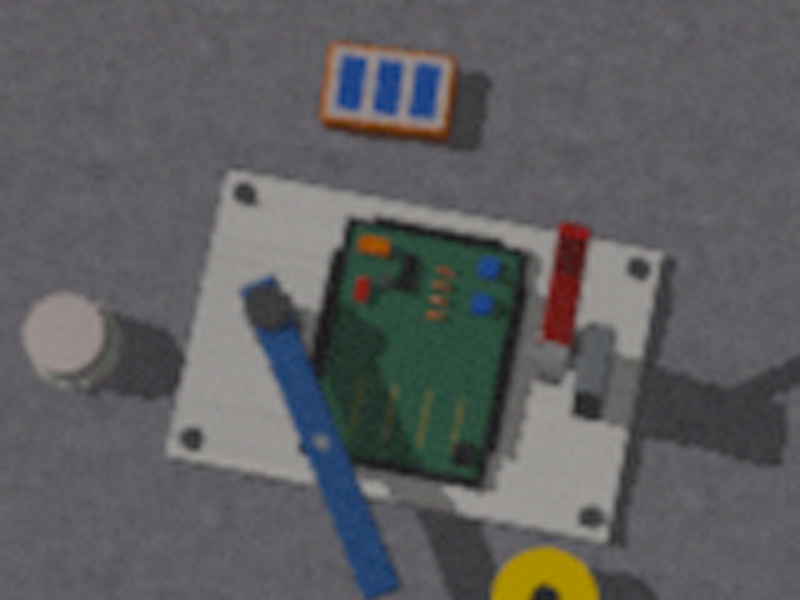

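View pics/sidec.png

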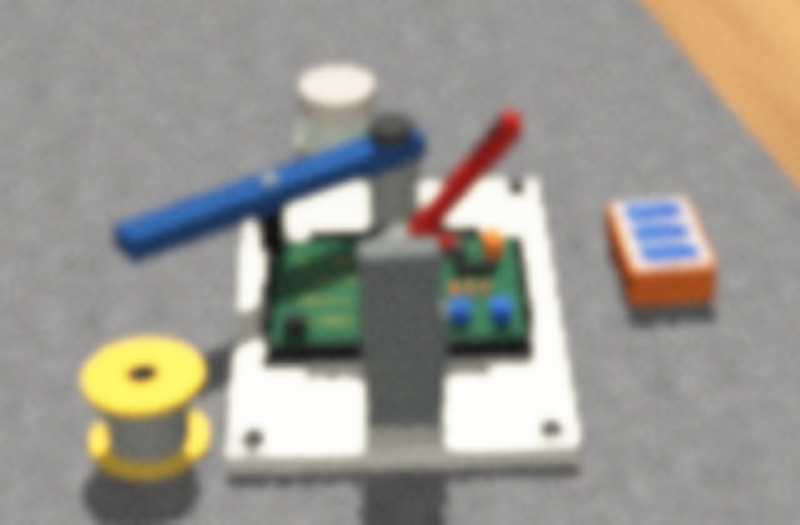

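```bash
cat >> h.py <<'E'
TH=-0.222; C=np.array([591.,-45.])
def w2h(p): return R.from_euler('z',-TH).apply(np.r_[np.array(p)[:2]-C,0])[:2]
def h2w(p): return C+R.from_euler('z',TH).apply([p[0],p[1],0])[:2]
E
python3 - <<'E'
from h import *
c=viewer.calibration("top");s=viewer.calibration("side")
f=lambda x,y:((x+.5)/5-.5+190,(y+.5)/5-.5+130)
B=[ray(c,*f(*p),12)[:2] for p in((228,170),(662,250),(607,542),(167,455))]
print("C",np.mean(B,0));d=B[0]-B[1]+B[3]-B[2];print("th",-np.arctan2(d[0],d[1]));d=B[0]-B[3]+B[1]-B[2];print(np.arctan2(d[1],d[0]))
n=ray(c,*f(268,307),74);e=ray(c,*f(381,590),66);print("nut",n,w2h(n),"end",e,w2h(e))
v=w2h(e)-w2h(n);print("a",np.arctan2(-v[0],-v[1]),np.linalg.norm(v))
for z in(140,146,152,158):
    q=ray(c,*f(575,226),z);print(z,w2h(q),np.array(proj(s,q))) # side px seen:
print((512.5)/5-.5+190,(118.5)/5-.5+160)
st=robot.read_state();T=R.from_quat(st["eef_rot"])
for n,h in(("strap",(-88,64)),("lever",(43,-75))):
    print(n,h2w(h),T.inv().apply(np.r_[h2w(h)-st["position"][:2],0])/30)
E
```

```text
C [591.20813519 -44.5950698 ]
th -0.22522658273220378
-0.22306055995100502
nut [607.17750222  27.50239539  74.        ] [-0.18315772 74.2850952 ] end [460.99725688 -26.42834592  66.        ] [-130.90147582  -10.50824357]
a 0.9953551008118668 155.81138914470642
140 [ 56.32569357 -74.23075513] [293.34884917 189.605152  ]
146 [ 55.03070573 -74.39850422] [292.80498763 187.25636978]
152 [ 53.73571789 -74.56625331] [292.25684673 184.88910626]
158 [ 52.44073005 -74.7340024 ] [291.70437576 182.50314243]
292.0 183.2
strap [519.25118734  36.80530473] [ 16.74871051 -16.28946472   0.02319514]
lever [ 616.43116514 -127.62721004] [ 1.80074988e+01 -1.00483964e+01  1.46308346e-02]
```

>>> {"fn": "step_arm", "kwargs": {"translation": [[16.75,-16.3,0],[16.75,-16.3,0],[16.75,-16.3,0],[16.75,-16.3,0],[16.75,-16.3,0],[16.75,-16.3,0],[16.75,-16.3,0],[16.75,-16.3,0],[16.75,-16.3,0],[16.75,-16.3,0]], "twist": [-58,-58,-58,-58,-58,-58,-58,-58,-58,-58], "grip": [0,0,0,0,0,0,0,0,0,0]}}

```text
time_s: 0.93
position: [392.2, -215.7, 233.6]
eef_rot: [0.781, 0.624, -0.0, -0.0]
force: [1.7, 0.0, 0.9]
width: 24.5
grip_force: 0.0
```

```bash
cat >> h.py <<'E'
def tell(hs,zs=None,psi=None):
    st=robot.read_state();T=R.from_quat(st["eef_rot"]);x=T.apply([1,0,0]);ps=np.arctan2(x[1],x[0])
    print(st["time_s"],"pos",st["position"].round(1),"h",w2h(st["position"]).round(1),"F",st["force"].round(1),"w",st["width"],"twist",np.degrees(ps-(TH+np.pi/2)).round(2),"tilt",T.apply([0,0,1]).round(3))
    for h in hs: print(h,(T.inv().apply(np.r_[h2w(h[:2]),h[2]]-st["position"])/30).round(2))
E
python3 -c "
from h import *
tell([(-88,64,233),(-88,64,61)])"
```

```text
0.9333 pos [ 392.2 -215.7  233.6] h [-156.4 -210.3] F [1.7 0.  0.9] w 24.47027967886379 twist -0.05 tilt [-0.  0. -1.]
(-88, 64, 233) [9.15 2.27 0.02]
(-88, 64, 61) [9.15 2.27 5.76]
```

>>> {"fn": "step_arm", "kwargs": {"translation": [[9.15,2.27,0],[9.15,2.27,0],[9.15,2.27,0],[9.15,2.27,0],[9.15,2.27,0],[9.15,2.27,0],[9.15,2.27,0],[9.15,2.27,2],[9.15,2.27,4],[9.15,2.27,4]], "twist": [0,0,0,0,0,0,0,0,0,0], "grip": [0,0,0,0,0,0,0,0,0,0]}}

```text
time_s: 1.77
position: [519.1, 35.8, 112.1]
eef_rot: [0.781, 0.624, 0.0, 0.0]
force: [-0.4, 0.1, -0.2]
width: 0.3
grip_force: 0.0
```

```bash
python3 -c "
from h import *
L=[(-88,64,61)]
for a in(1,.85,.7,.55,.4,.3,.2,.1,.03):
    n=np.array([-np.cos(a),np.sin(a)]);d=np.array([-np.sin(a),-np.cos(a)])
    p=np.array([0,75])+80*d+(10+13.5*np.cos(a)+10*np.sin(a))*n;L.append((p[0].round(),p[1].round(),61))
tell(L)
cv2.imwrite('pics/side1.png',cv2.resize(viewer.capture('side')[130:270,170:370],None,fx=4,fy=4,interpolation=2))"
```

```text
1.7667 pos [519.1  35.8 112.1] h [-87.9  63. ] F [-0.4  0.1 -0.2] w 0.32682210575980547 twist 0.01 tilt [ 0.001  0.    -1.   ]
(-88, 64, 61) [ 0.03 -0.    1.7 ]
(np.float64(-81.0), np.float64(53.0), 61) [-0.33  0.23  1.7 ]
(np.float64(-78.0), np.float64(42.0), 61) [-0.7   0.33  1.7 ]
(np.float64(-72.0), np.float64(31.0), 61) [-1.07  0.53  1.7 ]
(np.float64(-65.0), np.float64(21.0), 61) [-1.4   0.76  1.7 ]
(np.float64(-55.0), np.float64(12.0), 61) [-1.7  1.1  1.7]
(np.float64(-48.0), np.float64(6.0), 61) [-1.9   1.33  1.7 ]
(np.float64(-41.0), np.float64(2.0), 61) [-2.03  1.56  1.7 ]
(np.float64(-32.0), np.float64(-2.0), 61) [-2.17  1.86  1.7 ]
(np.float64(-26.0), np.float64(-4.0), 61) [-2.23  2.06  1.7 ]
```

View pics/side1.png

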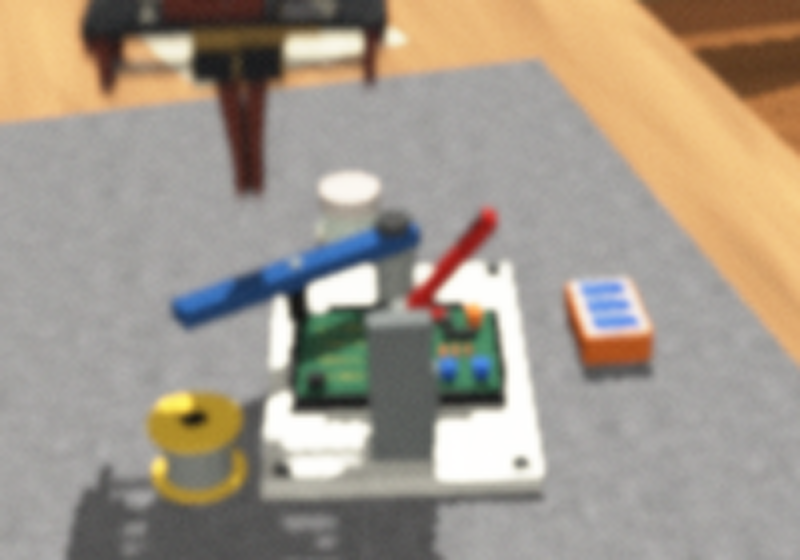

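The closed fingers at (250,185) stand behind the strap and clear of it. I'll go down, then push round the arc.

>>> {"fn": "step_arm", "kwargs": {"translation": [[0,0,1],[0,0,1.7],[0,0,1.7],[-0.33,0.23,1.7],[-0.7,0.33,1.7],[-1.07,0.53,1.7],[-1.4,0.76,1.7],[-1.7,1.1,1.7],[-1.9,1.33,1.7],[-2.03,1.56,1.7]], "twist": [0,0,0,0,0,0,0,0,0,0], "grip": [0,0,0,0,0,0,0,0,0,0]}}

```text
time_s: 2.65
position: [552.3, -36.5, 63.2]
eef_rot: [0.782, 0.623, 0.0, 0.0]
force: [-1.2, 1.4, 0.8]
width: 0.6
grip_force: 0.7
```

```bash
python3 -c "
from h import *
tell([(-32,-2,61),(-25,-5,61),(-21,-5,61)])
i=viewer.capture('top');cv2.imwrite('pics/top2.png',cv2.resize(i[130:275,190:350],None,fx=5,fy=5,interpolation=2)[:600])"
```

```text
2.65 pos [552.3 -36.5  63.2] h [-39.6  -0.2] F [-1.2  1.4  0.8] w 0.5722641153784581 twist -0.18 tilt [ 0.001 -0.    -1.   ]
(-32, -2, 61) [-0.06  0.25  0.08]
(-25, -5, 61) [-0.16  0.49  0.08]
(-21, -5, 61) [-0.16  0.62  0.08]
```

View pics/top2.png

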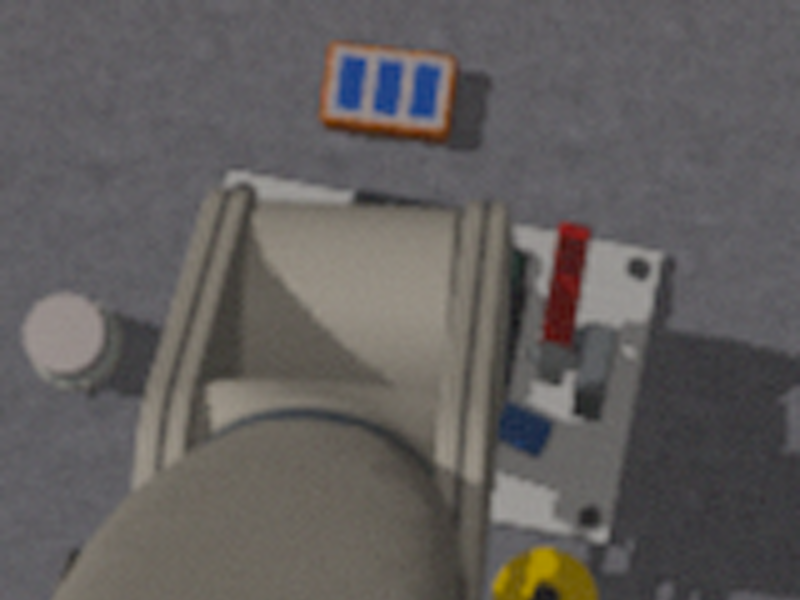

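The strap end at (525,430) is following, and the lever at (567,285) is untouched. I'll keep pushing.

>>> {"fn": "step_arm", "kwargs": {"translation": [[-0.08,0.2,0],[-0.14,0.4,0],[-0.16,0.55,0],[-0.16,0.65,0],[-0.16,0.65,0]], "twist": [0,0,0,0,0], "grip": [0,0,0,0,0]}}

```text
time_s: 3.12
position: [569.9, -43.9, 62.5]
eef_rot: [0.782, 0.624, 0.0, 0.0]
force: [0.7, 0.0, 0.5]
width: 0.5
grip_force: 0.0
```

```bash
python3 -c "
from h import *
tell([(-19,-5,61)])
i=viewer.capture('top');cv2.imwrite('pics/top3.png',cv2.resize(i[130:275,190:350],None,fx=5,fy=5,interpolation=2)[:600])"
```

```text
3.1167 pos [569.9 -43.9  62.5] h [-20.8  -3.6] F [0.7 0.  0.5] w 0.5184121941276398 twist -0.09 tilt [ 0. -0. -1.]
(-19, -5, 61) [-0.05  0.06  0.05]
```

>>> {"fn": "step_arm", "kwargs": {"translation": [[0,0.1,0],[0,0.2,0],[0,0.2,0]], "twist": [0,0,0], "grip": [0,0,0]}}

```text
time_s: 3.42
position: [572.5, -44.6, 62.3]
eef_rot: [0.782, 0.624, -0.002, -0.002]
force: [-9.1, 1.0, 7.1]
width: 0.5
grip_force: 4.6
```

```bash
python3 -c "
from h import *
tell([(-19,-5,61)])"
```

```text
3.4167 pos [572.5 -44.6  62.3] h [-18.2  -3.6] F [-9.1  1.   7.1] w 0.485662296895888 twist -0.09 tilt [-0.006  0.001 -1.   ]
(-19, -5, 61) [-0.05 -0.03  0.04]
```

>>> {"fn": "step_arm", "kwargs": {"translation": [[0,0,0],[0,0,0],[0,-0.5,0],[0,-1.2,0],[0,-1.2,-1.3],[0,-1.2,-2.6],[0,-1.2,-3.9],[0,-1.2,-4.5],[0,-1.2,-4.5]], "twist": [0,0,0,0,0,0,0,0,0], "grip": [0,0,0,0,0,0,0,0,0]}}

```text
time_s: 4.17
position: [543.3, -37.3, 202.7]
eef_rot: [0.781, 0.624, 0.003, 0.003]
force: [-0.5, -0.3, -1.1]
width: 0.7
grip_force: 0.0
```

```bash
python3 -c "
from h import *
tell([(45,-75,200),(45,-75,170)])
i=viewer.capture('side');cv2.imwrite('pics/side4.png',cv2.resize(i[130:270,170:370],None,fx=4,fy=4,interpolation=2))"
```

```text
4.1667 pos [543.3 -37.3 202.7] h [-48.2  -3. ] F [-0.5 -0.3 -1.1] w 0.6549946656555302 twist -0.07 tilt [ 0.01  -0.001 -1.   ]
(45, -75, 200) [-2.4   3.11  0.12]
(45, -75, 170) [-2.4   3.1   1.12]
```

View pics/side4.png

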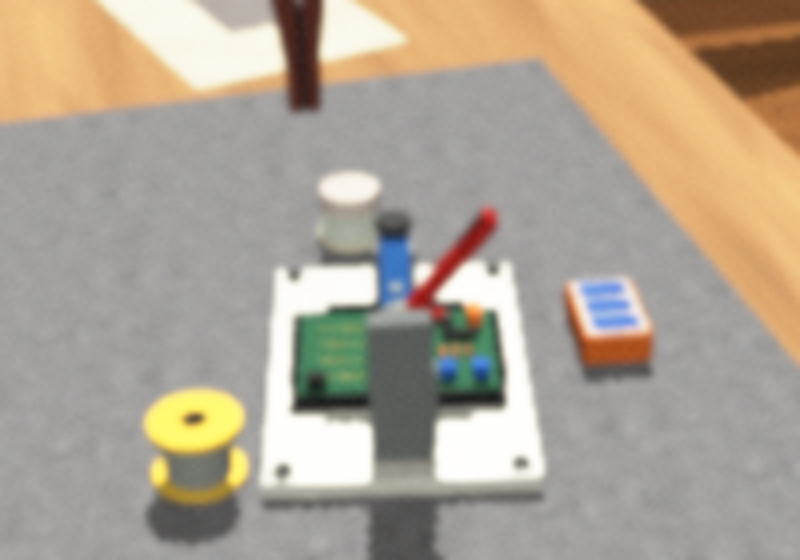

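The strap at (395,260) now runs straight along the holder under the cam post. The lever tip at (490,218), the board, spool and jar haven't moved. Next I'll place the finger above the lever.

>>> {"fn": "step_arm", "kwargs": {"translation": [[-2.4,2.65,0],[-2.4,2.65,0],[-2.4,2.65,0],[-2.4,2.65,0],[-2.4,2.65,0.5],[-2.4,2.65,1.0],[-2.4,2.65,1.0]], "twist": [0,0,0,0,0,0,0], "grip": [0,0,0,0,0,0,0]}}

```text
time_s: 4.8
position: [598.6, -124.2, 163.2]
eef_rot: [0.782, 0.624, -0.002, -0.003]
force: [-1.0, 0.2, -0.4]
width: 0.4
grip_force: 0.0
```

```bash
python3 -c "
from h import *
tell([(31,-75,154),(38,-75,148),(45,-75,141),(51,-75,132),(55,-75,123),(58,-75,113),(60,-75,104),(60,-75,100)])
i=viewer.capture('side');cv2.imwrite('pics/side5.png',cv2.resize(i[130:270,170:370],None,fx=4,fy=4,interpolation=2))"
```

```text
4.8 pos [ 598.6 -124.2  163.2] h [ 24.8 -75.6] F [-1.   0.2 -0.4] w 0.37730105975144207 twist -0.1 tilt [-0.007  0.002 -1.   ]
(31, -75, 154) [0.02 0.21 0.3 ]
(38, -75, 148) [0.02 0.44 0.5 ]
(45, -75, 141) [0.02 0.68 0.73]
(51, -75, 132) [0.02 0.88 1.03]
(55, -75, 123) [0.02 1.02 1.33]
(58, -75, 113) [0.02 1.12 1.66]
(60, -75, 104) [0.02 1.19 1.96]
(60, -75, 100) [0.02 1.19 2.1 ]
```

View pics/side5.png

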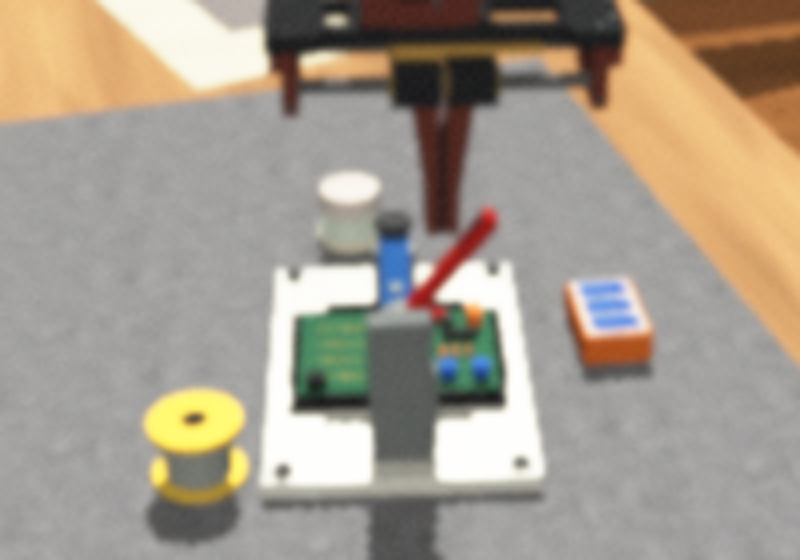

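The fingertips at (440,230) are just above and to the left of the lever bar. I'll push it down along its arc.

>>> {"fn": "step_arm", "kwargs": {"translation": [[0,0.15,0.3],[0,0.38,0.5],[0,0.6,0.75],[0,0.8,1.05],[0,0.95,1.35],[0,1.05,1.65],[0,1.1,1.9],[0,1.1,2.0],[0,1.1,2.0]], "twist": [0,0,0,0,0,0,0,0,0], "grip": [0,0,0,0,0,0,0,0,0]}}

```text
time_s: 5.6
position: [633.2, -132.4, 106.5]
eef_rot: [0.782, 0.624, -0.001, -0.001]
force: [0.3, -0.3, 1.0]
width: 0.3
grip_force: 0.0
```

```bash
python3 -c "
from h import *
tell([(60,-75,103)])
i=viewer.capture('side');cv2.imwrite('pics/side6.png',cv2.resize(i[130:270,170:370],None,fx=4,fy=4,interpolation=2))"
```

```text
5.6 pos [ 633.2 -132.4  106.5] h [ 60.4 -76. ] F [ 0.3 -0.3  1. ] w 0.30127149121808106 twist -0.1 tilt [-0.002  0.    -1.   ]
(60, -75, 103) [ 0.03 -0.01  0.12]
```

View pics/side6.png

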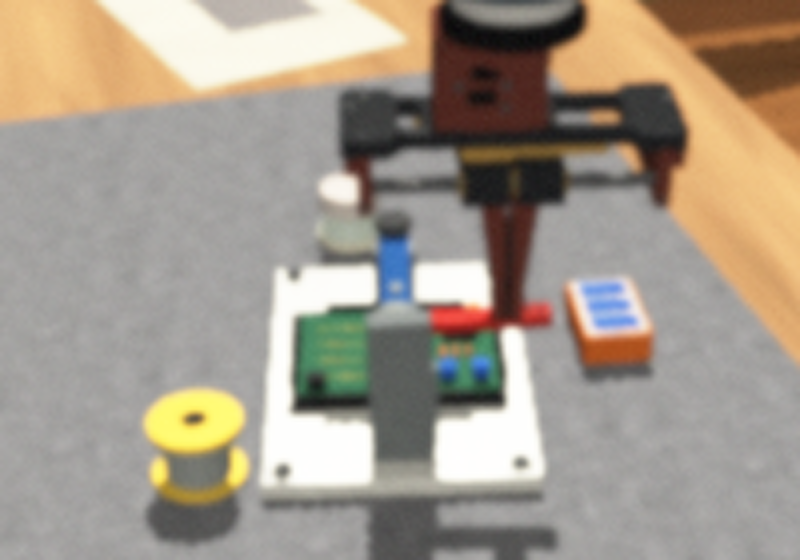

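The lever from (430,320) to (550,313) is nearly level, with the finger on top at (507,322). I'll press the last few mm.

>>> {"fn": "step_arm", "kwargs": {"translation": [[0,0,0.1],[0,0,0.2],[0,0,0.25],[0,0,0.25]], "twist": [0,0,0,0], "grip": [0,0,0,0]}}

```text
time_s: 5.98
position: [633.4, -132.5, 102.5]
eef_rot: [0.782, 0.624, -0.0, -0.0]
force: [-8.2, 1.3, 18.7]
width: 0.7
grip_force: 9.6
```

>>> {"fn": "step_arm", "kwargs": {"translation": [[0,0,0],[0,0,0],[0,0,-0.5],[0,0,-1.5],[0,0,-2.7],[0,0,-4],[0,-1.3,-4],[0,-2.6,-4],[0,-3.9,-4],[0,-5,-4]], "twist": [0,0,0,0,0,0,0,0,0,0], "grip": [0,0,0,0,0,0,0,0,0,0]}}

```text
time_s: 6.82
position: [484.4, -98.5, 219.9]
eef_rot: [0.782, 0.624, -0.0, -0.0]
force: [-0.1, 0.5, -0.5]
width: 0.3
grip_force: 0.0
```

```bash
python3 -c "
from h import *
tell([])
a=viewer.capture('side')[130:270,170:370];b=viewer.capture('top')[130:275,190:350]
o=np.zeros((600,800,3),np.uint8);o[:420,:400]=0
A=cv2.resize(a,(400,280),interpolation=2);B=cv2.resize(b,(400,362),interpolation=2);o[:280,:400]=A;o[:362,400:]=B
cv2.imwrite('pics/end.png',o[:370])
for z in (88,92,100): 
  s=viewer.calibration('side');print(z,(np.array(proj(s,np.r_[h2w((86,-75)),z]))-[170,130])*2, (np.array(proj(viewer.calibration('top'),np.r_[h2w((86,-75)),z]))-[190,130])*2.5+[400,0])"
```

```text
6.8167 pos [484.4 -98.5 219.9] h [-92.2 -75.7] F [-0.1  0.5 -0.5] w 0.2736492581829765 twist -0.1 tilt [-0.001  0.    -1.   ]
88 [272.30126683 158.97835292] [692.00502356  94.94753036]
92 [272.41958362 155.97219377] [692.07052963  94.05772234]
100 [272.65793065 149.91634089] [692.20272467  92.26203845]
```

View pics/end.png

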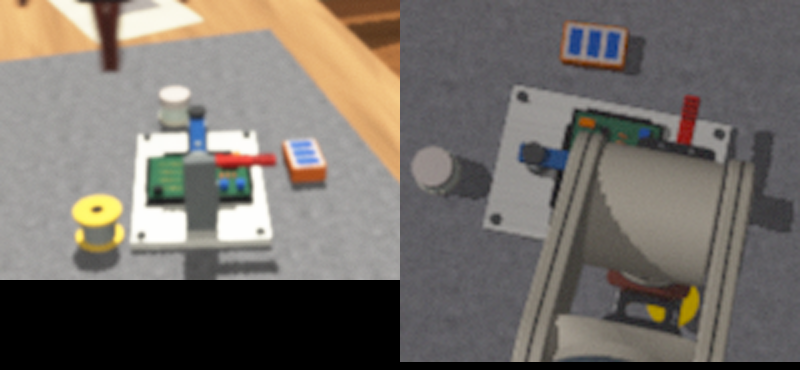

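The side view shows the lever end at (273,159), which is where I predicted it for fully down. The strap is straight, the things around the holder haven't moved, and the hand is clear.

>>> {"fn": "step_arm", "kwargs": {"translation": [[0,0,0],[0,0,0],[0,0,0]], "twist": [0,0,0], "grip": [0,0,0]}}

```text
time_s: 7.17
position: [489.0, -99.5, 220.4]
eef_rot: [0.782, 0.624, 0.0, 0.001]
force: [-0.2, 0.1, 0.1]
width: 0.9
grip_force: 0.0
```

```bash
python3 -c "
from workcell import robot
print(robot.close_job())"
```

```text
the job is handed in; nothing more can be done
None
```

I pushed the strap to its stop, then the cam lever fully down, and handed the job in at about 7 s with the hand clear; the camera and force readings agree, but the hand-in gave no verdict.

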